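# Pack the kiln crate: firebricks, kiln shelf, clay arch

## Task

Pack the wooden crate with the heaviest things lowest: one firebrick already lies in it, so lay the other firebrick flat on the crate's floor too, lay the grey kiln shelf flat across the top of both bricks so that it bears on each, and finally set the light clay arch down upright on the kiln shelf. The arch is fragile, so do not drop it or tip it over, and leave the pail, the glaze jar and the bowl where they stand.

Things in the scene. Friction and masses are not known exactly. Their poses are not given: they have to be found in the camera images.
- crate_floor (a point): centre of the upper face of the floor of an open plywood crate (fixed to the table). Inside it is 250 mm along this frame's x and 160 mm along its y; walls 8 mm thick, their rim 64 mm above this point; this point lies 8 mm above the table. z up
- brick_a_center (a point): centre of a buff-yellow firebrick, 110 (its x) x 60 (its y) x 45 mm (its z, up), about 0.6 kg (varies by a fifth); starts lying flat on the table
- brick_b_center (a point): centre of the second firebrick, identical to the first; starts lying loose and flat on the crate's floor in its -x half, its length roughly along the crate's x, up to 30 mm to either side of the crate's centre line
- kiln_shelf_center (a point): centre of a grey ceramic kiln shelf, a plain slab 180 (its x) x 66 (its y) x 16 mm (its z, up), about 0.4 kg; starts lying flat on the table
- arch_center (a point): centre (half-way up) of a light pinkish bisque-clay arch, a small tunnel-shaped niche 90 (its x, along the tunnel) x 64 (its y, across the tunnel) x 62 mm high (its z, up), about 0.17 kg; starts standing on the table. Its two side walls are upright and flat up to 34 mm above its underside, then rounded over; best gripped across y on these walls
- pail: white plastic pail, 110 mm across the rim, 140 mm high, origin at the centre of its underside; a bystander standing on the table
- glaze_jar: blue glaze jar with black cap, 72 mm across, 100 mm high, origin at the centre of its underside; a bystander standing on the table
- bowl: blue ceramic bowl, 110 mm across the rim, 55 mm high, origin at the centre of its underside; a bystander standing on the table

How it is judged:
By the outcome, as a careful person would: the job done as asked, in the order asked, and still so for the second after the job is handed in, with the robot touching nothing.
It also fails if it takes over 70 s, if anything falls off the work surface, if the arm or the gripper's body presses on something with over 40 N, if the wrist force passes 120 N, or if a joint passes its speed limit or range.

## Robot

A 6-joint arm with a two-finger parallel gripper is mounted at the origin on the work surface. World frame = base frame: x ahead of the robot, y to its left, z up, the work surface at z = 0. Lengths are in m, angles in rad, forces in N, time in s.
With the tool pointing down it reaches from about 0.25 to 0.85 m from the base axis. Payload 12.5 kg.
Tool frame: the origin (TCP) lies at the very end of the fingers, on their centre line; the grasp point (between the pads) lies r.hold_point_z behind it (r.hold_point_z is the distance from the TCP to the grasp point, in m); z points along the fingers, y is the line along which they close (so a half turn about z gives the same grasp; the last joint's range is limited). The gripper opens to 93 mm and grips with 3 to 60 N. Pads are 15 mm wide; open, the fingers measure 128 mm over their backs; the gripper's body (75 mm by 188 mm) begins 65 mm behind the grasp point.
Start: joints at [-1.396, 0.351, 1.652, -0, 1.139, -0.085], TCP at [0.141, -0.532, 0.183] pointing down, gripper open.
Joint ranges: [-2.75, 2.75], [-0.79, 2.1], [0.01, 2.65], [-1.57, 4.71], [0.07, 3.14], [-2.87, 2.87]. Speed limits (rad/s): [2.22, 2.22, 2.79, 3.14, 3.14, 3.14].

## Interface

Orientations are given as [roll, pitch, yaw] about the fixed x, y, z axes, in that order (R = Rz(yaw) Ry(pitch) Rx(roll)).
In Python, from bench import sensors, optics, workorder, r gives the robot as it stands.
- The arm moves only by the tool carry_out, never from a script. Its argument "moves" is a list that holds one entry, the list of rows, each a list of 4 numbers: the shift along the tool's x, y, z in cm, then the turn about the tool's z in rad. A call has exactly 10 rows; each row shifts and turns the commanded pose from where the row before left it, along the tool's axes as they then stand; what a row does not reach is not made up. A row lasts 1/12 s, in which the tool goes at most 41.7 mm and 7.16 degrees, less where a joint would pass 70% of its speed; a pose out of reach is approached as far as the arm can. A call with a gripper value outside its range is refused whole. "gripper" is the opening, from 0 (shut) to 1 (fully open), set as the call begins (left out, the last holds). The fingers move at their own pace and stop on an object; "grip_force" is the grip in N (left out, the last holds). Time passes only in rows, so rows that do not move let the fingers close, or fill a call up. It gives the time, the measured TCP pose, the force, the opening and the grip force at its end, in the units of the state.
- sensors.sense(): the state, without advancing time (a new reading comes with each control period).
- optics.capture(name): name is "scene" or "top"; returns a dict with "pixels" (400x640x3 uint8, red, green, blue), "range_z" (400x640 float32, m along the optical axis (not along the pixel's ray), 0 where there is no reading), "fx", "fy", "cx", "cy" (pixels), "R" (3x3) and "t" (3): a world point X has camera coordinates R X + t. Camera axes: x right, y down, z forward; pixel columns grow to the right and rows downward; lengths in m; the calibration is good to about 2 mm. A picture is of the moment at which its call begins.
- workorder.close_job(): hands the job in; it is judged then, once.
The state is a dict: "t": time; "joints": joint angles; "joint_vel": joint speeds; "joint_efforts": joint torques, N m; "tcp_pos": TCP position; "tcp_rot": TCP orientation; "wrist_force": force on the tool from outside, world axes, zero at the start; "wrist_torque": the same for the moment, N m; "finger_gap": finger opening in m; "grip_force": force on a finger pad.
Only numpy, scipy, OpenCV 4.12 (cv2) and the standard library are available. Lean on these libraries where they do the work, as an engineer would, in place of code of your own. Each camera call takes 0.05 s, during which the arm holds its last target. There are 200 camera calls.

## Working session

There is one attempt and no reset: what is moved stays moved. The work goes in short steps, Python scripts to look and compute and a tool call to move; the robot and the scene stay as the last step left them, time stands still between calls to the robot, and variables do not carry over. Pictures are saved under pics/ and viewed, at most 11 in all, crops included, and the job is handed in when it is done.

Besides the shell and the picture viewer there is one more tool, called as name([rows], argument=value, ...), one row to a line, values as JSON. carry_out: Moves the arm, as the interface text tells. Its arguments: {"type":"object","properties":{"moves":{"type":"array","items":{"type":"array","items":{"type":"array","items":{"type":"number"}}}},"gripper":{"type":"number"},"grip_force":{"type":"number"}},"required":["moves"]}

```bash
ls; mkdir -p pics; python3 - <<'E'
from bench import sensors, optics, r
import cv2,numpy as np
print(r.hold_point_z, sensors.sense())
for n in("scene","top"):
    c=optics.capture(n); cv2.imwrite(f"pics/{n}0.png",c["pixels"][:,:,::-1]); np.savez(f"/tmp/{n}.npz",**c)
    print(n,c["fx"],c["cx"],c["cy"],c["R"].tolist(),c["t"])
E
```

```text
pics
0.0188 {'t': 0.0, 'joints': array([-1.39558466e+00,  3.51218548e-01,  1.65239041e+00, -1.37121906e-05,
        1.13907062e+00, -8.45892077e-02]), 'joint_vel': array([0.0006488 , 0.00067853, 0.001689  , 0.00052799, 0.00020681,
       0.0021354 ]), 'joint_efforts': array([ 1.20280823e-03, -4.97319531e+01, -2.85252160e+01,  7.00284960e-02,
        2.57667387e-02, -1.10380606e-04]), 'tcp_pos': array([ 0.14125239, -0.53118112,  0.18262393]), 'tcp_rot': array([-3.14050856e+00, -7.94294747e-05,  2.59806574e-01]), 'wrist_force': array([ 0.52289709,  0.06465925, -0.29448337]), 'wrist_torque': array([-0.06083933, -0.02220223, -0.02319917]), 'grip_force': 0.0, 'finger_gap': 0.09298564911606191}
scene 365.87457425576133 319.64665020533164 204.65980148863278 [[0.7939542869741818, 0.6079457039407273, 0.006213795565690653], [0.5282752539423555, -0.6847767185278291, -0.5020020934561908], [-0.3009349535488662, 0.40184930859996787, -0.864844082427734]] [-0.41258654 -0.22887105  1.23199424]
top 459.2876904470271 314.3346884084906 205.15907096850253 [[-0.022386910451707806, -0.9995111009719019, -0.02182625195410529], [-0.9949005103342423, 0.024420608076919925, -0.09786014734209847], [0.09834531395593267, 0.019524162852484612, -0.9949608064078798]] [0.03095566 0.48628136 1.22535768]
```

View pics/scene0.png

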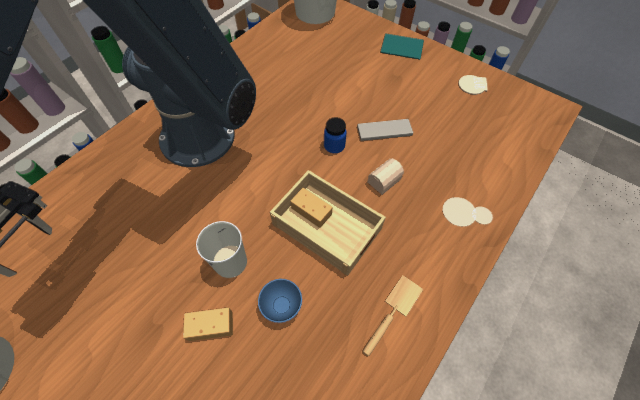

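View pics/top0.png

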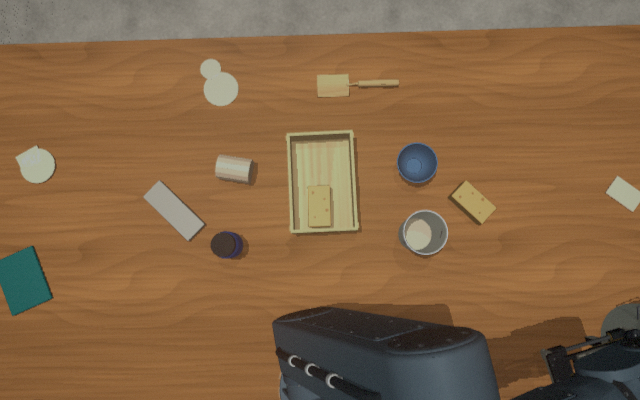

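The top view shows brick A at (472,202), the crate at (322,182) with brick B at (319,206), the shelf at (174,211) and the arch at (234,168). The pail is at (425,232), the bowl at (417,163) and the jar at (227,245).

```bash
cat > h.py <<'E'
import cv2,numpy as np
def cloud(c):
    v,u=np.mgrid[0:400,0:640]; z=c["range_z"].astype(float)
    p=np.stack([(u-c["cx"])/c["fx"]*z,(v-c["cy"])/c["fy"]*z,z],-1)
    return (p-c["t"])@c["R"]
def rect(c,roi,z0,z1,plane=None,mask=None):
    """min-area rect in world xy of the pixels of roi (u0,v0,u1,v1) with height in z0..z1, rays cast on plane z"""
    P=cloud(c); u0,v0,u1,v1=roi
    m=np.zeros((400,640),bool); m[v0:v1,u0:u1]=1
    m&=(P[...,2]>z0)&(P[...,2]<z1)&(c["range_z"]>0)
    if mask is not None: m&=mask
    n,l,st,_=cv2.connectedComponentsWithStats(m.astype(np.uint8)); k=1+np.argmax(st[1:,4]); m=l==k
    Q=P[m]; o=-c["R"].T@c["t"]
    if plane is not None:
        Q=o+(Q-o)*((plane-o[2])/(Q[:,2]-o[2]))[:,None]
    (x,y),(w,h),a=cv2.minAreaRect((Q[:,:2]*1000).astype(np.float32))
    if w<h: w,h,a=h,w,a+90
    a=(a+90)%180-90
    return dict(c=(round(x,1),round(y,1)),mean=np.round(Q[:,:2].mean(0)*1e3,1),size=(round(w,1),round(h,1)),yaw=round(np.radians(a),3),z=round(float(np.median(P[m][:,2])),4),n=int(m.sum()))
E
python3 - <<'E'
from h import *
c=dict(np.load("/tmp/top.npz")); P=cloud(c)
print("table z",np.median(P[60:120,420:600,2]))
print("A",rect(c,(440,170,505,235),.035,.055,.045))
print("B",rect(c,(296,170,346,231),.040,.060,.053))
print("shelf",rect(c,(135,170,212,250),.008,.024,.016))
print("arch",rect(c,(205,145,262,195),.01,.075))
print("archtop",rect(c,(205,145,262,195),.05,.075))
print("crate",rect(c,(275,120,370,245),.062,.080,.072))
print("bowl",rect(c,(385,135,445,190),.045,.065))
print("pail",rect(c,(390,195,455,265),.12,.15))
print("jar",rect(c,(205,225,250,265),.08,.11))
E
```

```text
table z -0.0012650132152263755
A {'c': (483.0, -402.9), 'mean': array([ 483. , -403.4]), 'size': (110.5, 62.0), 'yaw': np.float64(0.785), 'z': 0.0434, 'n': 953}
B {'c': (481.7, 6.7), 'mean': array([481.3,   6.9]), 'size': (106.8, 58.6), 'yaw': np.float64(-0.024), 'z': 0.0518, 'n': 924}
shelf {'c': (483.1, 407.8), 'mean': array([482.9, 407.8]), 'size': (179.9, 66.4), 'yaw': np.float64(0.792), 'z': 0.0149, 'n': 1549}
arch {'c': (592.2, 236.2), 'mean': array([587.8, 233.2]), 'size': (91.9, 65.6), 'yaw': np.float64(1.381), 'z': 0.0561, 'n': 880}
archtop {'c': (590.5, 236.6), 'mean': array([590.8, 235.7]), 'size': (92.2, 56.7), 'yaw': np.float64(1.399), 'z': 0.0585, 'n': 619}
crate {'c': (545.3, -1.2), 'mean': array([547.8,  -1.9]), 'size': (267.0, 180.1), 'yaw': np.float64(0.023), 'z': 0.0705, 'n': 1099}
bowl {'c': (591.8, -257.7), 'mean': array([ 596.3, -262.6]), 'size': (107.3, 106.7), 'yaw': np.float64(1.505), 'z': 0.0525, 'n': 292}
pail {'c': (403.3, -251.6), 'mean': array([ 403.9, -263.7]), 'size': (107.8, 107.7), 'yaw': np.float64(1.541), 'z': 0.1362, 'n': 357}
jar {'c': (384.7, 253.9), 'mean': array([384.5, 253.3]), 'size': (60.9, 58.8), 'yaw': np.float64(1.553), 'z': 0.0987, 'n': 493}
```

carry_out([
  [[3.63, -0.36, 0, 0], [3.63, -0.36, 0, 0], [3.63, -0.36, 0, 0], [3.63, -0.36, 0, 0], [3.63, -0.36, 0, 0], [3.63, -0.36, 0, 0], [3.63, -0.36, 0, 0], [3.63, -0.36, 0, 0], [3.63, -0.36, 0, 0], [3.63, -0.36, 0, 0]],
], gripper=1, grip_force=40)

```text
t: 0.93
tcp_pos: [0.4844, -0.4024, 0.1828]
tcp_rot: [-3.141, 0.0, 0.26]
wrist_force: [0.7, -0.2, 0.2]
finger_gap: 0.093
grip_force: 0.0
```

carry_out([
  [[0, 0, 1.2, -0.075], [0, 0, 1.2, -0.075], [0, 0, 1.2, -0.075], [0, 0, 1.2, -0.075], [0, 0, 1.2, -0.075], [0, 0, 1.2, -0.075], [0, 0, 1.2, -0.075], [0, 0, 1.2, 0], [0, 0, 1.2, 0], [0, 0, 0, 0]],
])

```text
t: 1.77
tcp_pos: [0.4818, -0.4025, 0.0724]
tcp_rot: [-3.138, 0.0, 0.782]
wrist_force: [-0.2, 0.5, -0.6]
finger_gap: 0.0929
grip_force: 0.0
```

carry_out([
  [[0.1, 0.1, 1, 0], [0, 0, 1, 0], [0, 0, 1, 0], [0, 0, 1, 0], [0, 0, 1, 0], [0, 0, 0.5, 0], [0, 0, 0.3, 0], [0, 0, 0.2, 0], [0, 0, 0, 0], [0, 0, 0, 0]],
])

```text
t: 2.6
tcp_pos: [0.4845, -0.4037, 0.0154]
tcp_rot: [3.141, -0.0, 0.785]
wrist_force: [0.6, 0.2, -0.5]
finger_gap: 0.093
grip_force: 0.0
```

carry_out([
  [[0, 0, 0, 0], [0, 0, 0, 0], [0, 0, 0, 0], [0, 0, 0, 0], [0, 0, 0, 0], [0, 0, 0, 0], [0, 0, 0, 0], [0, 0, 0, 0], [0, 0, 0, 0], [0, 0, 0, 0]],
], gripper=0, grip_force=40)

```text
t: 3.43
tcp_pos: [0.4843, -0.4035, 0.0151]
tcp_rot: [-3.142, -0.0, 0.785]
wrist_force: [-0.2, -1.0, 0.2]
finger_gap: 0.0308
grip_force: 0.0
```

The gap is already below the brick's 60 mm width with no grip force, so I'll look before going on.

```bash
python3 - <<'E'
from bench import sensors, optics
import cv2,numpy as np
s=sensors.sense(); print(s["finger_gap"],s["grip_force"],s["tcp_pos"])
a=optics.capture("scene"); b=optics.capture("top")
f=lambda i:cv2.resize(i[:,:,::-1],(400,300),interpolation=cv2.INTER_CUBIC)
cv2.imwrite("pics/g1.png",np.hstack([f(a["pixels"][250:400,130:330]),f(b["pixels"][130:280,370:570])]))
E
```

```text
0.030783819510027306 0.0 [ 0.48429803 -0.40347246  0.0151285 ]
```

View pics/g1.png

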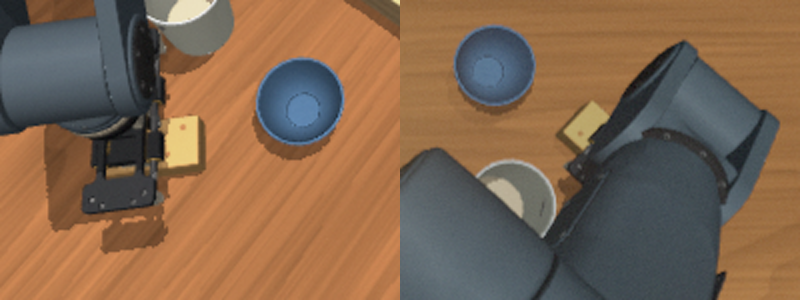

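```bash
python3 - <<'E'
from bench import sensors, optics
from h import *
a=optics.capture("scene"); P=cloud(a)
v0,v1,u0,u1=320,375,165,240
np.set_printoptions(linewidth=200)
for v in range(318,376,4): print(v,[ "%d,%d,%d"%tuple(P[v,u]*1000) for u in range(172,222,6)])
cv2.imwrite("pics/g2.png",cv2.resize(a["pixels"][300:385,150:260,::-1],(770,595),interpolation=cv2.INTER_CUBIC))
E
```

```text
318 ['392,-452,0', '506,-433,233', '514,-426,231', '500,-420,175', '508,-413,169', '518,-405,169', '524,-397,158', '492,-388,42', '504,-379,44']
322 ['400,-459,1', '480,-442,158', '490,-434,160', '500,-426,159', '509,-418,156', '524,-411,170', '529,-403,157', '499,-395,42', '511,-386,43']
326 ['408,-466,0', '487,-447,160', '496,-439,159', '506,-432,158', '517,-424,160', '530,-416,169', '536,-409,158', '506,-401,43', '518,-392,45']
330 ['414,-472,-1', '500,-451,179', '499,-445,151', '507,-438,146', '514,-430,138', '501,-424,73', '538,-415,148', '512,-408,42', '525,-399,44']
334 ['421,-479,-2', '506,-456,178', '464,-457,45', '475,-449,46', '486,-440,45', '497,-432,44', '544,-420,149', '517,-414,36', '527,-406,30']
338 ['429,-485,0', '512,-462,177', '467,-464,35', '477,-456,31', '540,-440,177', '551,-432,179', '550,-426,149', '512,-422,0', '524,-413,0']
342 ['437,-491,0', '517,-467,177', '527,-460,177', '536,-452,176', '546,-445,177', '556,-438,178', '507,-437,0', '519,-428,0', '531,-419,0']
346 ['514,-479,177', '524,-472,178', '533,-465,178', '543,-457,178', '552,-450,177', '560,-443,1
[... 299 characters left out ...]
457,0', '539,-448,1', '550,-439,-2']
358 ['465,-516,-1', '477,-507,0', '489,-498,1', '499,-489,0', '512,-480,2', '522,-472,0', '534,-463,0', '546,-454,1', '557,-445,0']
362 ['470,-522,-4', '484,-513,2', '495,-504,0', '506,-496,0', '518,-487,0', '530,-478,1', '540,-469,0', '552,-461,-1', '564,-452,1']
366 ['479,-528,0', '490,-519,0', '502,-510,2', '513,-502,0', '524,-493,0', '535,-484,0', '548,-475,2', '559,-467,1', '569,-458,-2']
370 ['485,-534,0', '497,-525,0', '508,-516,0', '519,-508,-1', '530,-499,-2', '542,-490,0', '554,-481,3', '565,-473,0', '576,-464,1']
374 ['492,-539,0', '503,-531,-2', '514,-522,0', '526,-514,-1', '538,-505,1', '549,-496,2', '559,-488,-2', '571,-479,0', '583,-470,3']
```

View pics/g2.png

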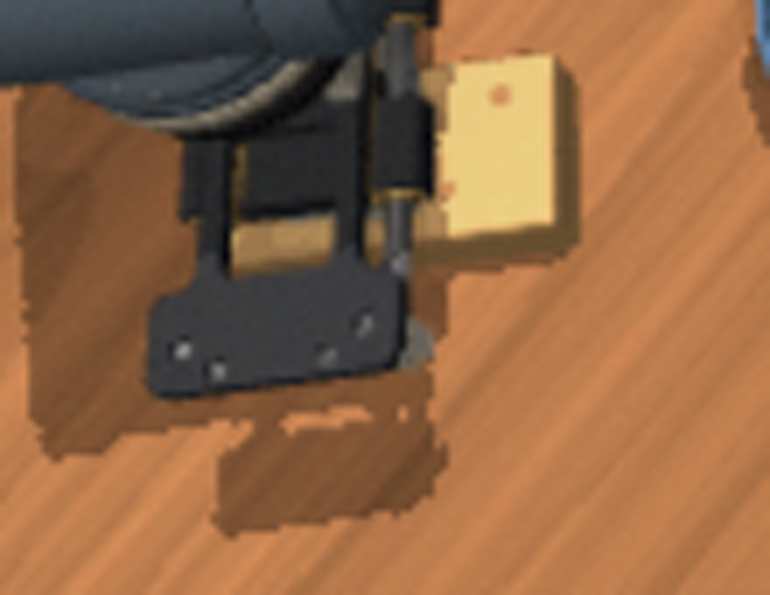

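carry_out([
  [[0, 0, 0, 0], [0, 0, 0, 0], [0, 0, 0, 0], [0, 0, 0, 0], [0, 0, 0, 0], [0, 0, 0, 0], [0, 0, 0, 0], [0, 0, 0, 0], [0, 0, 0, 0], [0, 0, 0, 0]],
], gripper=0)

```text
t: 4.42
tcp_pos: [0.4843, -0.4035, 0.0151]
tcp_rot: [3.142, 0.0, 0.785]
wrist_force: [0.5, -1.2, 0.2]
finger_gap: 0.0004
grip_force: 0.0
```

```bash
python3 - <<'E'
from bench import sensors, optics
from h import *
a=optics.capture("scene"); P=cloud(a); s=sensors.sense(); print(s["finger_gap"],s["joints"])
# points near tool axis, in closing/long axes
d=P-np.array([.4843,-.4035,0]); e=np.array([.7071,-.7071]); l=np.array([.7071,.7071])
q=np.stack([d[...,:2]@l,d[...,:2]@e,d[...,2]],-1)*1000
m=(abs(q[...,0])<25)&(abs(q[...,1])<110)&(q[...,2]>3)&(q[...,2]<130)
for x in q[m][np.argsort(q[m][:,2])][::3]: print(x.astype(int),end=' ')
E
```

```text
0.00039405362943165594 [-7.68459444e-01  6.94488140e-01  1.54999279e+00  3.80791583e-05
  8.97091716e-01  1.75367688e-02]
[15 65  3] [10 66  3] [  16 -106    3] [ 8 80  3] [22 59  3] [-15  83   3] [  9 -42   3] [ 24 -64   3] [ 22 -59   4] [ 5 64  4] [ 3 68  5] [ 6 32  9] [ 0 32 12] [15 32 15] [ 4 31 19] [23 32 20] [ 0 31 21] [15 31 25] [13 32 28] [-9 31 30] [22 31 33] [ 6 32 36] [16 32 38] [ 7 31 40] [ 11 -27  40] [23 26 41] [16 28 41] [ 21 -21  42] [11 -5 42] [-23  11  42] [19 -2 42] [ 23 -13  42] [24 17 43] [-23  20  43] [ 7 27 43] [17 23 43] [ 7 29 43] [16 -4 43] [-11  13  43] [ 21 -23  43] [-6 20 43] [17 14 43] [ 7 25 43] [-8 20 43] [24 -3 43] [-10  29  43] [ 5 15 44] [19 19 44] [ 16 -23  44] [ 7 13 44] [ 21 -18  44] [ 14 -21  44] [12 -7 44] [19 10 44] [21 -3 44] [14 -6 44] [-6 18 44] [24 15 44] [ 19 -23  44] [19 17 44] [-10  18  45] [-22  16  45] [-24  23  45] [-10  32  45] [ 12 -19  45] [12  4 45] [10 16 45] [10 21 45] [ 14 -23  45] [22 31 45] [22 15 45] [ 5 25 45] [13 30 45] [24 32 45] [-5 16 45] [-24  14  45] [-5 23 45] [20 13 45] [13 16 46] [ 19 -18  46] [24  0 46] [ 17 -13  46] [ 14 -18  46] [ 19 -10  46] [20 24 46] [ 17 -10  46] [20  8 46] [-10  23  46] [15 -8 46] [12  0 46] [17  3 46] [ 22 -12  47] [10 14 47] [20 27 47] [-7 14 47] [ 12 -13  47] [ 17 -20  47] [-7 17 49] [ 0 15 71] [ 1 16 83]
```

carry_out([
  [[0, 0, -1, 0], [0, 0, -2, 0], [0, 0, -2, 0], [0, 0, -2, 0], [0, 0, -2, 0], [0, 0, -2, 0], [0, 0, -1, 0], [0, 0, 0, 0], [0, 0, 0, 0], [0, 0, 0, 0]],
], gripper=1)

```text
t: 5.3
tcp_pos: [0.4838, -0.403, 0.134]
tcp_rot: [-3.14, 0.0, 0.785]
wrist_force: [0.3, -1.3, 0.1]
finger_gap: 0.0626
grip_force: 0.0
```

```bash
python3 - <<'E'
from bench import sensors, optics
from h import *
a=optics.capture("scene"); P=cloud(a); s=sensors.sense(); print(s["finger_gap"],s["tcp_pos"])
d=P-np.array([*s["tcp_pos"][:2],0]); e=np.array([.7071,-.7071]); l=np.array([.7071,.7071])
q=np.stack([d[...,:2]@l,d[...,:2]@e,d[...,2]],-1)*1000
m=(abs(q[...,0])<25)&(abs(q[...,1])<110)&(q[...,2]>55)&(q[...,2]<260)
for x in q[m][np.argsort(q[m][:,2])][:120:3]: print(x.astype(int),end=' ')
cv2.imwrite("pics/g3.png",cv2.resize(a["pixels"][250:385,120:280,::-1],(700,590),interpolation=cv2.INTER_CUBIC))
E
```

```text
0.06678240366141756 [ 0.48376243 -0.40297686  0.13376136]
[ -8 -31 170] [  8 -32 172] [  3 -30 173] [  7  46 177] [  6 -30 179] [  8 -43 180] [  9 -34 181] [  6  47 182] [ -6 -30 185] [  7 -30 188] [  9 -36 188] [  7 -31 190] [ -4 -30 191] [  8 -36 194] [  0 -30 199] [  1 -30 203] [  3 -30 210] [  3 -30 217] [  6 -29 225] [  9 -33 229] [  8 -31 232] [  9 -34 236] [ 17 -76 256]
```

View pics/g3.png

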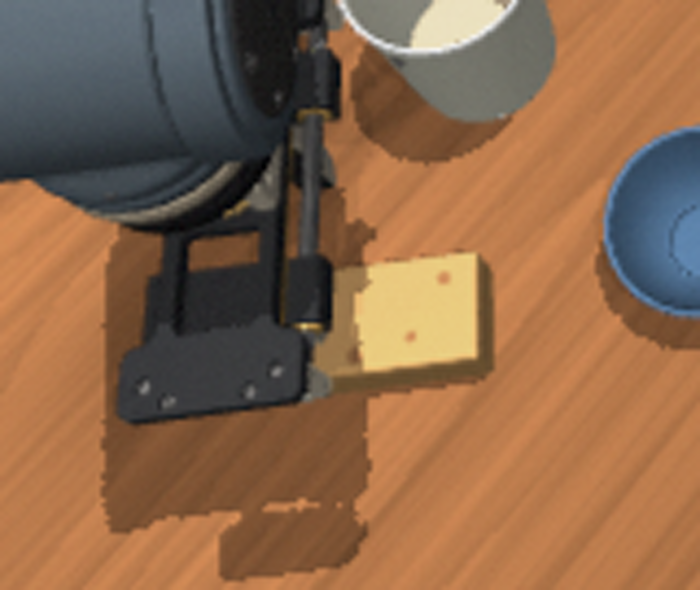

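The picture and the depth data put the fingertips at about 0.170 m while the state reports 0.134. The reported TCP height is therefore about 36 mm too low, and the fingers closed above the brick. I'll allow for this offset and check it by contact.

carry_out([
  [[0, 0, 0, 0], [0, 0, 0, 0], [0, 0, 0, 0], [0, 0, 1, 0], [0, 0, 2, 0], [0, 0, 2, 0], [0, 0, 2, 0], [0, 0, 2, 0], [0, 0, 1, 0], [0, 0, 0, 0]],
], gripper=1)

```text
t: 6.18
tcp_pos: [0.4831, -0.4024, 0.0323]
tcp_rot: [-3.137, 0.0, 0.785]
wrist_force: [-0.2, -0.1, -0.3]
finger_gap: 0.0929
grip_force: 0.0
```

carry_out([
  [[0, 0, 1, 0], [0, 0, 1, 0], [0, 0, 1, 0], [0, 0, 1, 0], [0, 0, 0.5, 0], [0, 0, 0.5, 0], [0, 0, 0.2, 0], [0, 0, 0, 0], [0, 0, 0, 0], [0, 0, 0, 0]],
])

```text
t: 7.02
tcp_pos: [0.4845, -0.4037, -0.0164]
tcp_rot: [3.141, -0.0, 0.785]
wrist_force: [0.4, 1.5, -0.1]
finger_gap: 0.0927
grip_force: 0.0
```

carry_out([
  [[0, 0, 0.3, 0], [0, 0, 0.3, 0], [0, 0, 0, 0], [0, 0, 0, 0], [0, 0, 0, 0], [0, 0, 0, 0], [0, 0, 0, 0], [0, 0, 0, 0], [0, 0, 0, 0], [0, 0, 0, 0]],
], gripper=0, grip_force=40)

```text
t: 7.85
tcp_pos: [0.4845, -0.4037, -0.0227]
tcp_rot: [3.141, -0.0, 0.785]
wrist_force: [2.1, -2.2, -0.9]
finger_gap: 0.0595
grip_force: 40.0
```

carry_out([
  [[0, 0, -0.5, 0], [0, 0, -0.5, 0], [0, 0, -1, 0], [0, 0, -1, 0], [0, 0, -1, 0], [0, 0, -1, 0], [0, 0, -1, 0], [0, 0, 0, 0], [0, 0, 0, 0], [0, 0, 0, 0]],
])

```text
t: 8.68
tcp_pos: [0.484, -0.4033, 0.0368]
tcp_rot: [-3.141, 0.0, 0.785]
wrist_force: [-0.3, -0.4, -5.9]
finger_gap: 0.0596
grip_force: 40.0
```

```bash
python3 - <<'E'
from bench import sensors, optics
from h import *
a=optics.capture("scene"); P=cloud(a); s=sensors.sense(); print(s["finger_gap"],s["tcp_pos"],s["grip_force"],s["wrist_force"])
p=a["pixels"].astype(int); m=(p[...,0]>170)&(p[...,0]-p[...,2]>60)&(p[...,1]>p[...,0]*.75)
m[:250]=0; m[:,:150]=0; m[:,260:]=0
z=P[m][:,2]; print(m.sum(),np.percentile(z,[5,25,50,75,95]))
E
```

```text
0.05959995773991623 [ 0.48394374 -0.40315315  0.03656806] 39.997621178627014 [ 0.0392895   0.16281902 -7.02756248]
396 [0.10195976 0.10353045 0.10448793 0.10559381 0.10700376]
```

carry_out([
  [[0, 0, -1.2, 0], [0, 0, -1.3, 0.1], [0, 0, -1.3, 0.1], [0, 0, -1.3, 0.1], [0, 0, -1.3, 0.1], [0, 0, -1.3, 0.1], [0, 0, -1.3, 0.1], [0, 0, -1.3, 0.1], [0, 0, -1.2, 0.075], [0, 0, -0.5, 0]],
])

```text
t: 9.57
tcp_pos: [0.4847, -0.4039, 0.1593]
tcp_rot: [3.14, -0.002, 0.006]
wrist_force: [0.6, -0.4, -6.3]
finger_gap: 0.0599
grip_force: 40.0
```

carry_out([
  [[0.5, -1.5, 0, 0], [1, -3.1, 0, 0], [1, -3.1, 0, 0], [1, -3.1, 0, 0], [1, -3.1, 0, 0], [1, -3.1, 0, 0], [1, -3.1, 0, 0], [1, -3.1, 0, 0], [1, -3.1, 0, 0], [1, -3.1, 0, 0]],
])

```text
t: 10.4
tcp_pos: [0.5762, -0.1064, 0.1568]
tcp_rot: [-3.141, 0.001, 0.013]
wrist_force: [0.7, -0.4, -6.2]
finger_gap: 0.0596
grip_force: 40.0
```

carry_out([
  [[1, -3.1, 0, 0], [1, -3.1, 0, 0], [0.6, -3, 0, 0], [0.4, -1.5, 0, 0], [0, -0.6, 0, 0], [0, 0, 0, 0], [0, 0, 0, 0], [0, 0, 0, 0], [0, 0, 0, 0], [0, 0, 0, 0]],
])

```text
t: 11.23
tcp_pos: [0.6052, 0.0038, 0.1571]
tcp_rot: [3.142, 0.0, 0.009]
wrist_force: [-0.6, 0.0, -6.0]
finger_gap: 0.0597
grip_force: 40.0
```

```bash
python3 - <<'E'
from bench import sensors, optics
from h import *
s=sensors.sense(); print(s["finger_gap"],s["tcp_pos"],s["tcp_rot"],s["wrist_force"])
a=optics.capture("scene")
cv2.imwrite("pics/g4.png",a["pixels"][:,:,::-1])
E
```

```text
0.05965441755627277 [0.60518649 0.00382084 0.15714481] [3.14153742e+00 7.94678231e-05 8.86225473e-03] [-0.59651159  0.03873859 -6.00131796]
```

View pics/g4.png

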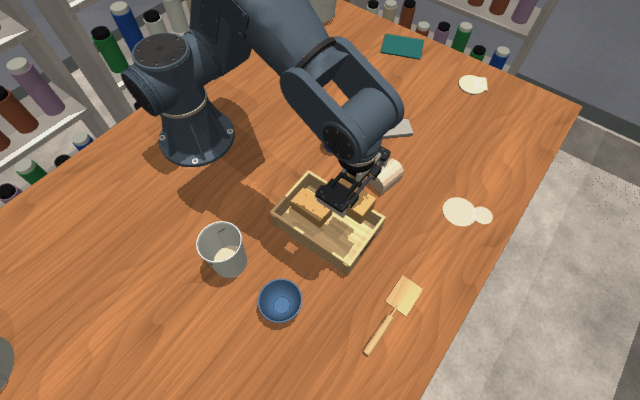

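The gripper holds brick A over the empty +x half of the crate, near (362,205). Lowering it now.

carry_out([
  [[0.1, -0.4, 1, 0], [0, 0, 2, 0], [0, 0, 2, 0], [0, 0, 2, 0], [0, 0, 2, 0], [0, 0, 2, 0], [0, 0, 1.5, 0], [0, 0, 1, 0], [0, 0, 0.5, 0], [0, 0, 0, 0]],
])

```text
t: 12.12
tcp_pos: [0.6057, 0.0088, 0.0161]
tcp_rot: [-3.141, 0.002, 0.01]
wrist_force: [0.2, -0.2, -6.7]
finger_gap: 0.06
grip_force: 40.0
```

carry_out([
  [[0, 0, 0.5, 0], [0, 0, 0.5, 0], [0, 0, 0.5, 0], [0, 0, 0.5, 0], [0, 0, 0.3, 0], [0, 0, 0, 0], [0, 0, 0, 0], [0, 0, 0, 0], [0, 0, 0, 0], [0, 0, 0, 0]],
])

```text
t: 12.95
tcp_pos: [0.6064, 0.0087, -0.0056]
tcp_rot: [3.142, -0.0, 0.01]
wrist_force: [-0.1, 0.2, -5.3]
finger_gap: 0.0597
grip_force: 40.0
```

carry_out([
  [[0, 0, 0.2, 0], [0, 0, 0.2, 0], [0, 0, 0.2, 0], [0, 0, 0.2, 0], [0, 0, 0, 0], [0, 0, 0, 0], [0, 0, 0, 0], [0, 0, 0, 0], [0, 0, 0, 0], [0, 0, 0, 0]],
])

```text
t: 13.78
tcp_pos: [0.6063, 0.0087, -0.0138]
tcp_rot: [-3.142, -0.0, 0.01]
wrist_force: [0.1, 0.1, -6.3]
finger_gap: 0.0598
grip_force: 40.0
```

carry_out([
  [[0, 0, 0.1, 0], [0, 0, 0.1, 0], [0, 0, 0, 0], [0, 0, 0, 0], [0, 0, 0, 0], [0, 0, 0, 0], [0, 0, 0, 0], [0, 0, 0, 0], [0, 0, 0, 0], [0, 0, 0, 0]],
])

```text
t: 14.62
tcp_pos: [0.6065, 0.0087, -0.0148]
tcp_rot: [3.142, -0.0, 0.01]
wrist_force: [-4.7, 0.0, 5.4]
finger_gap: 0.0598
grip_force: 40.0
```

carry_out([
  [[0, 0, 0, 0], [0, 0, 0, 0], [0, 0, 0, 0], [0, 0, 0, 0], [0, 0, -0.5, 0], [0, 0, -1, 0], [0, 0, -2, 0], [0, 0, -2, 0], [0, 0, -2, 0], [0, 0, -2, 0]],
], gripper=0.8)

```text
t: 15.45
tcp_pos: [0.6064, 0.0087, 0.0811]
tcp_rot: [3.142, -0.001, 0.01]
wrist_force: [-0.1, 0.2, -0.4]
finger_gap: 0.0747
grip_force: 0.0
```

carry_out([
  [[0, 0, -0.5, 0], [-1, -3.4, 0, 0], [-1.2, -4, 0, 0], [-1.2, -4, 0, 0], [-1.2, -4, 0, 0], [-1.2, -4, 0, 0], [-1.2, -4, 0, 0], [-1.2, -4, 0, 0], [-1.2, -4, 0, 0], [-1.2, -4, 0, 0]],
], gripper=1)

```text
t: 16.28
tcp_pos: [0.4959, 0.3628, 0.0841]
tcp_rot: [3.142, 0.0, 0.01]
wrist_force: [0.3, -0.1, -0.6]
finger_gap: 0.0929
grip_force: 0.0
```

carry_out([
  [[-1.2, -4, 0, 0], [-0.2, -0.6, 0.5, -0.1], [0, 0, 0.5, -0.1], [0, 0, 0.5, -0.1], [0, 0, 0.5, -0.1], [0, 0, 0.5, -0.1], [0, 0, 0.5, -0.1], [0, 0, 0.5, -0.1], [0, 0, 0.5, -0.08], [0, 0, 0, 0]],
])

```text
t: 17.12
tcp_pos: [0.482, 0.4063, 0.043]
tcp_rot: [-3.141, 0.002, 0.793]
wrist_force: [-0.8, -0.9, -0.6]
finger_gap: 0.0931
grip_force: 0.0
```

```bash
python3 - <<'E'
from bench import sensors, optics
from h import *
s=sensors.sense(); print(s["finger_gap"],s["tcp_pos"],s["tcp_rot"],s["wrist_force"])
c=optics.capture("top"); 
print("AB",rect(c,(290,125,350,231),.040,.060,.053))
p=c["pixels"].astype(int)
for n,roi in (("B",(296,186,346,231)),("A",(296,130,350,182))): print(n,rect(c,roi,.040,.060,.053))
cv2.imwrite("pics/g5.png",cv2.resize(c["pixels"][110:250,130:380,::-1],(800,448),interpolation=cv2.INTER_CUBIC))
E
```

```text
0.09313423506885289 [0.48200167 0.40628184 0.04296856] [-3.14131934e+00  1.71844142e-03  7.93455678e-01] [-0.77712479 -0.88426799 -0.60406601]
AB {'c': (481.7, 6.7), 'mean': array([481.3,   6.9]), 'size': (106.8, 58.6), 'yaw': np.float64(-0.024), 'z': 0.0518, 'n': 925}
B {'c': (481.7, 6.7), 'mean': array([481.3,   6.9]), 'size': (106.8, 58.6), 'yaw': np.float64(-0.024), 'z': 0.0518, 'n': 925}
A {'c': (603.1, 9.1), 'mean': array([603.1,   9.1]), 'size': (109.1, 59.1), 'yaw': np.float64(-0.021), 'z': 0.0517, 'n': 903}
```

View pics/g5.png

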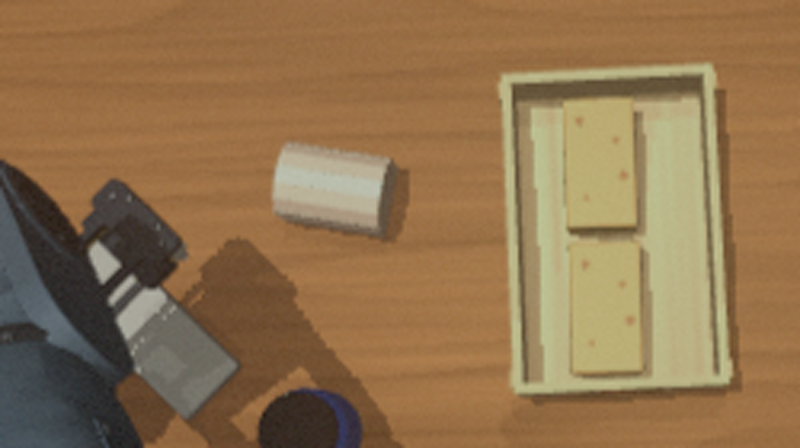

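Both bricks lie flat in the crate, end to end at (600,160) and (605,308) in the crop, and the gripper is over the shelf. Descending to the shelf, slowing near the table.

carry_out([
  [[0.2, 0, 1, 0], [0, 0, 1.5, 0], [0, 0, 1.5, 0], [0, 0, 1.2, 0], [0, 0, 0.8, 0], [0, 0, 0.4, 0], [0, 0, 0.3, 0], [0, 0, 0, 0], [0, 0, 0, 0], [0, 0, 0, 0]],
])

```text
t: 18.0
tcp_pos: [0.4844, 0.4084, -0.0222]
tcp_rot: [3.141, -0.001, 0.79]
wrist_force: [0.3, 0.5, -0.1]
finger_gap: 0.093
grip_force: 0.0
```

```bash
python3 - <<'E'
from bench import sensors, optics
from h import *
a=optics.capture("scene"); P=cloud(a); s=sensors.sense(); print(s["finger_gap"],s["tcp_pos"])
y=s["tcp_rot"][2]
d=P-np.array([*s["tcp_pos"][:2],0]); e=np.array([np.sin(y),-np.cos(y)]); l=np.array([np.cos(y),np.sin(y)])
q=np.stack([d[...,:2]@l,d[...,:2]@e,d[...,2]],-1)*1000
m=(abs(q[...,0])<12)&(abs(q[...,1])>40)&(abs(q[...,1])<68)&(q[...,2]>4)&(q[...,2]<80)
for x in q[m][np.argsort(q[m][:,2])][:40]: print(x.astype(int),end=' ')
E
```

```text
0.09279065120640499 [ 0.48435329  0.40839145 -0.02223156]
[  1 -47  11] [ -2 -46  13] [ -9 -46  14] [ -6 -44  15] [ -9 -48  17] [-9 55 18] [  0 -44  19] [ -9 -50  19] [-9 53 20] [ 6 60 21] [ -4 -43  21] [  0 -46  22] [ -8 -42  22] [ -9 -51  23] [-1 62 24] [ -9 -54  25] [-9 53 25] [-5 62 25] [-9 49 26] [-8 62 26] [ 0 63 26] [ -8 -43  27] [ 7 61 27] [ 1 61 28] [ -5 -41  28] [ -5 -45  28] [ -1 -45  28] [-8 60 29] [-10 -55  29] [ -8 -45  29] [-5 61 30] [ -9 -58  30] [  8 -46  30] [ 3 63 30] [ -8 -48  31] [-3 63 31] [-9 59 32] [ -5 -45  33] [-8 56 34] [ 6 63 34]
```

carry_out([
  [[0, 0, 0.2, 0], [0, 0, 0.2, 0], [0, 0, 0.2, 0], [0, 0, 0.1, 0], [0, 0, 0.1, 0], [0, 0, 0, 0], [0, 0, 0, 0], [0, 0, 0, 0], [0, 0, 0, 0], [0, 0, 0, 0]],
])

```text
t: 18.88
tcp_pos: [0.4841, 0.4082, -0.0308]
tcp_rot: [3.142, -0.0, 0.79]
wrist_force: [-0.4, -0.5, -0.1]
finger_gap: 0.093
grip_force: 0.0
```

carry_out([
  [[0, 0, 0, 0], [0, 0, 0, 0], [0, 0, 0, 0], [0, 0, 0, 0], [0, 0, 0, 0], [0, 0, 0, 0], [0, 0, 0, 0], [0, 0, 0, 0], [0, 0, 0, 0], [0, 0, 0, 0]],
], gripper=0, grip_force=40)

```text
t: 19.72
tcp_pos: [0.4839, 0.4082, -0.0309]
tcp_rot: [-3.141, 0.0, 0.79]
wrist_force: [-1.2, 0.4, 0.0]
finger_gap: 0.0658
grip_force: 40.0
```

carry_out([
  [[0, 0, -0.3, 0], [0, 0, -0.7, 0], [0, 0, -1.5, 0], [0, 0, -2.5, 0], [0, 0, -2.5, 0], [0, 0, -2.5, 0], [0, 0, -2, 0], [0, 0, -1.5, 0.09], [0, 0, -1, 0.1], [0, 0, -0.5, 0.1]],
])

```text
t: 20.55
tcp_pos: [0.4844, 0.4083, 0.1213]
tcp_rot: [-3.141, -0.002, 0.495]
wrist_force: [-0.8, 0.2, -4.7]
finger_gap: 0.0655
grip_force: 40.0
```

carry_out([
  [[0, 0, 0, 0.1], [0, 0, 0, 0.1], [0, 0, 0, 0.1], [0, 0, 0, 0.1], [0, 0, 0, 0.1], [0.2, 1.5, 0, 0], [0.4, 2.5, 0, 0], [0.4, 2.5, 0, 0], [0.4, 2.5, 0, 0], [0.4, 2.5, 0, 0]],
])

```text
t: 21.38
tcp_pos: [0.5018, 0.2912, 0.1194]
tcp_rot: [3.141, 0.0, 0.002]
wrist_force: [0.4, -0.2, -4.8]
finger_gap: 0.0655
grip_force: 40.0
```

carry_out([
  [[0.4, 3, 0, 0], [0.4, 3, 0, 0], [0.4, 3, 0, 0], [0.4, 3, 0, 0], [0.4, 3, 0, 0], [0.4, 3, 0, 0], [0.4, 3, 0, 0], [0.4, 3, 0, 0], [0.4, 2.5, 0, 0], [0.2, 1, 0, 0]],
])

```text
t: 22.22
tcp_pos: [0.5397, 0.0147, 0.1194]
tcp_rot: [3.141, -0.0, -0.0]
wrist_force: [0.1, -1.0, -5.0]
finger_gap: 0.0658
grip_force: 40.0
```

carry_out([
  [[0, 0, 1, 0], [0, 0, 1.5, 0], [0, 0, 1.5, 0], [0, 0, 1.5, 0], [0, 0, 1, 0], [0, 0, 0.5, 0], [0, 0, 0, 0], [0, 0, 0, 0], [0, 0, 0, 0], [0, 0, 0, 0]],
])

```text
t: 23.05
tcp_pos: [0.5404, 0.0182, 0.0499]
tcp_rot: [3.142, -0.001, -0.0]
wrist_force: [-0.1, -0.1, -3.9]
finger_gap: 0.0655
grip_force: 40.0
```

```bash
python3 - <<'E'
from bench import sensors, optics
from h import *
s=sensors.sense(); print(s["tcp_pos"],s["tcp_rot"],s["wrist_force"])
a=optics.capture("scene"); P=cloud(a); p=a["pixels"].astype(int)
g=(p.max(-1)-p.min(-1)<25)&(p.mean(-1)>90)&(P[...,2]>.06)&(P[...,2]<.115)&(abs(P[...,0]-.54)<.15)&(abs(P[...,1])<.08)
Q=P[g]*1000; print(len(Q),Q.min(0),Q.max(0),np.median(Q,0))
E
```

```text
[0.54041837 0.01819622 0.04987582] [ 3.14155692e+00 -1.31814299e-03 -3.47714838e-05] [-0.13411121 -0.09662674 -3.93142278]
793 [452.97416112 -22.19340984  83.50450614] [631.50646628  49.91649287 102.44069519] [584.14511606  20.14507208  96.56699686]
```

carry_out([
  [[0.1, 0.5, 0.5, 0], [0, 0.5, 0.5, 0], [0, 0, 0.5, 0], [0, 0, 0.5, 0], [0, 0, 0.3, 0], [0, 0, 0.2, 0], [0, 0, 0, 0], [0, 0, 0, 0], [0, 0, 0, 0], [0, 0, 0, 0]],
])

```text
t: 23.93
tcp_pos: [0.5411, 0.0082, 0.0244]
tcp_rot: [3.142, -0.0, -0.0]
wrist_force: [0.9, 0.5, -4.1]
finger_gap: 0.0655
grip_force: 40.0
```

carry_out([
  [[0, 0, 0.1, 0], [0, 0, 0.1, 0], [0, 0, 0.1, 0], [0, 0, 0, 0], [0, 0, 0, 0], [0, 0, 0, 0], [0, 0, 0, 0], [0, 0, 0, 0], [0, 0, 0, 0], [0, 0, 0, 0]],
])

```text
t: 24.77
tcp_pos: [0.5411, 0.0081, 0.0221]
tcp_rot: [-3.142, -0.0, -0.0]
wrist_force: [-5.3, -0.3, 9.9]
finger_gap: 0.0655
grip_force: 40.0
```

carry_out([
  [[0, 0, 0, 0], [0, 0, 0, 0], [0, 0, 0, 0], [0, 0, 0, 0], [0, 0, -0.5, 0], [0, 0, -1, 0], [0, 0, -1.5, 0], [0, 0, -2, 0], [0, 0, -2, 0], [0, 0, -1, 0]],
], gripper=0.85)

```text
t: 25.6
tcp_pos: [0.542, 0.0081, 0.1041]
tcp_rot: [3.141, -0.003, -0.0]
wrist_force: [1.3, 0.2, 0.1]
finger_gap: 0.079
grip_force: 0.0
```

carry_out([
  [[0.5, -2.3, 0, 0], [0.5, -2.3, 0, 0], [0.5, -2.3, 0, 0], [0.5, -2.3, 0, 0], [0.5, -2.3, 0, 0], [0.5, -2.3, 0, 0], [0.5, -2.3, 0, 0], [0.5, -2.3, 0, 0], [0.5, -2.3, 0, 0], [0.5, -2.1, 0, 0]],
], gripper=1, grip_force=10)

```text
t: 26.43
tcp_pos: [0.591, 0.2375, 0.1014]
tcp_rot: [-3.142, -0.0, 0.0]
wrist_force: [-0.8, 0.1, 0.2]
finger_gap: 0.093
grip_force: 0.0
```

carry_out([
  [[0, 0, 0, -0.12], [0, 0, 0, -0.12], [0, 0, 0, -0.12], [0, 0, 0, -0.12], [0, 0, 0, -0.12], [0, 0, 0, -0.12], [0, 0, 0, -0.12], [0, 0, 0, -0.12], [0, 0, 0, -0.12], [0, 0, 0, -0.12]],
])

```text
t: 27.27
tcp_pos: [0.5909, 0.2361, 0.1014]
tcp_rot: [3.142, -0.0, 1.206]
wrist_force: [-0.8, 0.1, -0.3]
finger_gap: 0.0928
grip_force: 0.0
```

carry_out([
  [[0, 0, 0, -0.12], [0, 0, 0, -0.07], [0, 0, 0, 0], [0, 0, 0.5, 0], [0, 0, 0.5, 0], [0, 0, 0.5, 0], [0, 0, 0, 0], [0, 0, 0, 0], [0, 0, 0, 0], [0, 0, 0, 0]],
])

```text
t: 28.1
tcp_pos: [0.5911, 0.2362, 0.0863]
tcp_rot: [3.141, -0.0, 1.389]
wrist_force: [0.3, -1.0, -0.0]
finger_gap: 0.093
grip_force: 0.0
```

```bash
python3 - <<'E'
from bench import sensors, optics
from h import *
s=sensors.sense(); print(s["tcp_pos"],s["tcp_rot"],s["wrist_force"])
c=optics.capture("top"); a=optics.capture("scene")
print("shelf",rect(c,(285,125,360,235),.062,.078,.069,(lambda p:(p.max(-1)-p.min(-1)<28))(c["pixels"].astype(int))))
print("arch scene", rect(a,(350,140,420,210),.05,.075))
f=lambda i:cv2.resize(i[:,:,::-1],(400,300),interpolation=cv2.INTER_CUBIC)
cv2.imwrite("pics/g6.png",np.hstack([f(a["pixels"][110:260,250:450]),f(c["pixels"][105:255,180:380])]))
E
```

```text
[0.59109845 0.23615569 0.08631234] [ 3.14133086e+00 -1.49562786e-04  1.38948268e+00] [ 0.33955216 -1.04247631 -0.00709077]
shelf {'c': (541.5, 8.7), 'mean': array([540.8,   8.7]), 'size': (177.1, 64.4), 'yaw': np.float64(0.001), 'z': 0.0679, 'n': 1626}
arch scene {'c': (592.8, 234.5), 'mean': array([595.2, 231.1]), 'size': (93.7, 54.5), 'yaw': np.float64(1.405), 'z': 0.059, 'n': 433}
```

View pics/g6.png

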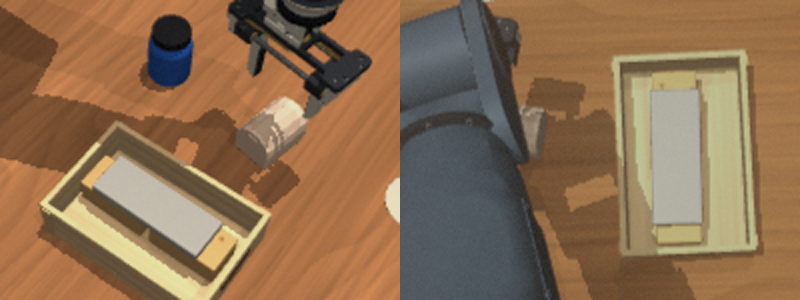

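The shelf lies flat across both bricks, centre (675,155) in the right-hand crop, and the fingers straddle the arch. Descending on the arch.

carry_out([
  [[0, 0, 1, 0], [0, 0, 1.5, 0], [0, 0, 1.5, 0], [0, 0, 1.5, 0], [0, 0, 1.5, 0], [0, 0, 1.5, 0], [0, 0, 1, 0], [0, 0, 0.8, 0], [0, 0, 0.4, 0], [0, 0, 0.3, 0]],
])

```text
t: 29.03
tcp_pos: [0.591, 0.2361, -0.0242]
tcp_rot: [-3.142, 0.0, 1.39]
wrist_force: [0.1, 0.3, 0.8]
finger_gap: 0.0928
grip_force: 0.0
```

carry_out([
  [[0, 0, 0, 0], [0, 0, 0, 0], [0, 0, 0, 0], [0, 0, 0, 0], [0, 0, 0, 0], [0, 0, 0, 0], [0, 0, 0, 0], [0, 0, 0, 0], [0, 0, 0, 0], [0, 0, 0, 0]],
], gripper=0, grip_force=12)

```text
t: 29.87
tcp_pos: [0.5913, 0.2362, -0.0234]
tcp_rot: [3.141, -0.0, 1.39]
wrist_force: [0.7, -0.7, 5.5]
finger_gap: 0.0646
grip_force: 12.0
```

carry_out([
  [[0, 0, -0.2, 0], [0, 0, -0.4, 0], [0, 0, -0.8, 0], [0, 0, -1, 0], [0, 0, -1, 0], [0, 0, -1, 0], [0, 0, -0.6, 0], [0, 0, 0, 0], [0, 0, 0, 0], [0, 0, 0, 0]],
])

```text
t: 30.7
tcp_pos: [0.5907, 0.236, 0.0258]
tcp_rot: [-3.141, 0.0, 1.39]
wrist_force: [-0.7, -0.3, -2.2]
finger_gap: 0.0646
grip_force: 12.0
```

```bash
python3 - <<'E'
from bench import sensors, optics
from h import *
s=sensors.sense(); print(s["tcp_pos"],s["wrist_force"],s["wrist_torque"],s["finger_gap"])
a=optics.capture("scene")
print(rect(a,(350,120,430,210),.05,.13))
cv2.imwrite("pics/g7.png",cv2.resize(a["pixels"][100:250,290:450,::-1],(640,600),interpolation=cv2.INTER_CUBIC))
E
```

```text
[0.59067328 0.2360333  0.02578949] [-0.70126049 -0.3055306  -2.2467952 ] [ 0.00142426 -0.0451421  -0.03835918] 0.06457172378114988
{'c': (588.0, 215.7), 'mean': array([591.7, 208.4]), 'size': (98.4, 55.8), 'yaw': np.float64(-0.181), 'z': 0.0977, 'n': 673}
```

View pics/g7.png

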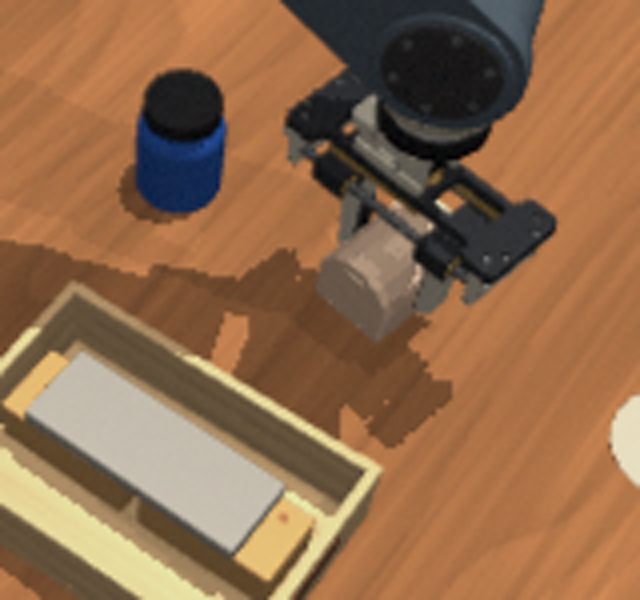

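The arch is held upright by its side walls, at about (370,275). Carrying it over the shelf.

carry_out([
  [[0, 0, -0.6, 0.05], [0, 0, -1, 0.1], [0, 0, -1.2, 0.1], [0, 0, -1.2, 0.1], [0, 0, -1.2, 0.1], [0, 0, -1.2, 0.1], [0, 0, -1.2, 0.1], [0, 0, -1, 0.1], [0, 0, -0.6, 0.1], [0, 0, 0, 0.1]],
])

```text
t: 31.58
tcp_pos: [0.5914, 0.2363, 0.1191]
tcp_rot: [3.141, -0.001, 0.435]
wrist_force: [0.8, -0.1, -1.4]
finger_gap: 0.0652
grip_force: 12.0
```

carry_out([
  [[0, 0, 0, 0.1], [0, 0, 0, 0.1], [0, 0, 0, 0.1], [0, 0, 0, 0.1], [0, 0, 0, 0.04], [0, 0, 0, 0], [-0.2, 1, 0, 0], [-0.4, 1.8, 0, 0], [-0.5, 2, 0, 0], [-0.5, 2, 0, 0]],
])

```text
t: 32.42
tcp_pos: [0.5743, 0.1669, 0.1178]
tcp_rot: [3.141, 0.001, 0.002]
wrist_force: [0.3, 0.1, -2.6]
finger_gap: 0.0647
grip_force: 12.0
```

carry_out([
  [[-0.5, 2, 0, 0], [-0.5, 2, 0, 0], [-0.5, 2, 0, 0], [-0.5, 2, 0, 0], [-0.5, 2, 0, 0], [-0.4, 2, 0, 0], [-0.4, 2, 0, 0], [-0.4, 1.3, 0, 0], [-0.1, 0.6, 0, 0], [0, 0, 0, 0]],
])

```text
t: 33.25
tcp_pos: [0.5367, 0.0081, 0.1182]
tcp_rot: [3.142, 0.0, -0.001]
wrist_force: [0.5, 0.2, -1.5]
finger_gap: 0.0647
grip_force: 12.0
```

carry_out([
  [[0, 0, 0.5, 0], [0, 0, 0.8, 0], [0, 0, 1, 0], [0, 0, 1, 0], [0, 0, 0.8, 0], [0, 0, 0.4, 0], [0, 0, 0.2, 0], [0, 0, 0, 0], [0, 0, 0, 0], [0, 0, 0, 0]],
])

```text
t: 34.08
tcp_pos: [0.5373, 0.0091, 0.0716]
tcp_rot: [3.142, -0.001, -0.0]
wrist_force: [-0.2, -0.8, -1.7]
finger_gap: 0.0651
grip_force: 12.0
```

```bash
python3 - <<'E'
from bench import sensors, optics
from h import *
s=sensors.sense(); print(s["tcp_pos"],s["tcp_rot"],s["wrist_force"],s["finger_gap"])
a=optics.capture("scene"); np.savez("/tmp/s8.npz",**a)
cv2.imwrite("pics/g8.png",cv2.resize(a["pixels"][140:290,250:410,::-1],(640,600),interpolation=cv2.INTER_CUBIC))
E
```

```text
[0.5372524  0.00911553 0.07156168] [ 3.14155393e+00 -8.24280641e-04 -2.15699977e-04] [-0.23244898 -0.7980965  -1.73020592] 0.06511957887696496
```

View pics/g8.png

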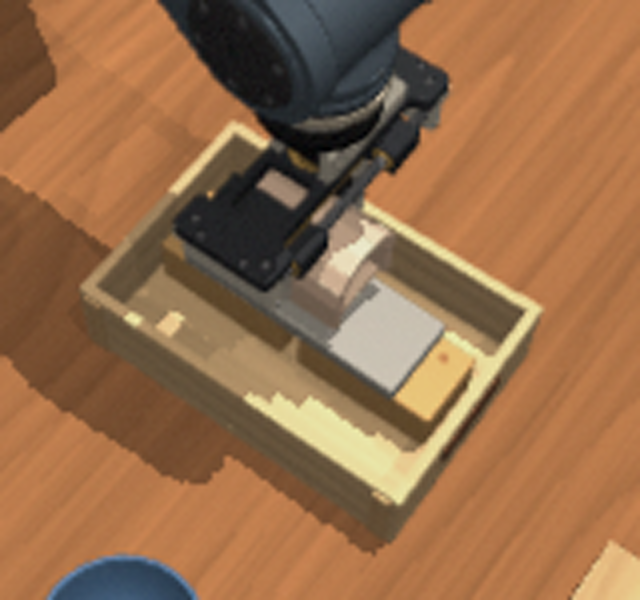

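The arch hangs upright over the shelf, at about (345,265). Lowering it slowly.

carry_out([
  [[0.2, 0, 0.4, 0], [0.2, 0, 0.4, 0], [0, 0, 0.4, 0], [0, 0, 0.4, 0], [0, 0, 0.3, 0], [0, 0, 0.2, 0], [0, 0, 0.1, 0], [0, 0, 0, 0], [0, 0, 0, 0], [0, 0, 0, 0]],
])

```text
t: 34.97
tcp_pos: [0.541, 0.0091, 0.0493]
tcp_rot: [3.142, -0.0, -0.0]
wrist_force: [0.2, -1.2, -2.1]
finger_gap: 0.0644
grip_force: 12.0
```

carry_out([
  [[0, 0, 0.1, 0], [0, 0, 0.1, 0], [0, 0, 0.1, 0], [0, 0, 0, 0], [0, 0, 0, 0], [0, 0, 0, 0], [0, 0, 0, 0], [0, 0, 0, 0], [0, 0, 0, 0], [0, 0, 0, 0]],
])

```text
t: 35.8
tcp_pos: [0.5409, 0.0091, 0.0462]
tcp_rot: [-3.142, -0.0, -0.0]
wrist_force: [0.6, 0.5, -2.0]
finger_gap: 0.0649
grip_force: 12.0
```

carry_out([
  [[0, 0, 0.05, 0], [0, 0, 0.05, 0], [0, 0, 0.05, 0], [0, 0, 0, 0], [0, 0, 0, 0], [0, 0, 0, 0], [0, 0, 0, 0], [0, 0, 0, 0], [0, 0, 0, 0], [0, 0, 0, 0]],
])

```text
t: 36.63
tcp_pos: [0.5411, 0.0092, 0.0455]
tcp_rot: [3.142, -0.0, -0.0]
wrist_force: [-4.2, 0.1, 9.9]
finger_gap: 0.0647
grip_force: 12.0
```

carry_out([
  [[0, 0, -0.05, 0], [0, 0, 0, 0], [0, 0, 0, 0], [0, 0, 0, 0], [0, 0, 0, 0], [0, 0, -0.5, 0], [0, 0, -1, 0], [0, 0, -1.5, 0], [0, 0, -1.5, 0], [0, 0, -1.5, 0]],
], gripper=0.9)

```text
t: 37.47
tcp_pos: [0.541, 0.0092, 0.1067]
tcp_rot: [3.142, -0.001, -0.0]
wrist_force: [-0.1, -1.0, -1.3]
finger_gap: 0.0838
grip_force: 0.0
```

carry_out([
  [[0, 0, -2, 0], [0, 0, -2, 0], [0, 0, -2, 0], [0, 0, -2, 0], [-2, -3, 0, 0], [-2, -3, 0, 0], [-2, -3, 0, 0], [-2, -3, 0, 0], [-2, -3, 0, 0], [0, 0, 0, 0]],
])

```text
t: 38.3
tcp_pos: [0.4381, 0.1626, 0.1861]
tcp_rot: [-3.141, 0.0, 0.003]
wrist_force: [-0.4, -0.8, 1.1]
finger_gap: 0.0836
grip_force: 0.0
```

carry_out([
  [[-2, -3, 0, 0], [-2, -3, 0, 0], [-2, -3, 0, 0], [0, 0, 0, 0], [0, 0, 0, 0], [0, 0, 0, 0], [0, 0, 0, 0], [0, 0, 0, 0], [0, 0, 0, 0], [0, 0, 0, 0]],
])

```text
t: 39.13
tcp_pos: [0.3813, 0.2487, 0.1851]
tcp_rot: [3.142, 0.0, -0.001]
wrist_force: [-0.6, -0.2, -0.5]
finger_gap: 0.0837
grip_force: 0.0
```

```bash
python3 - <<'E'
from bench import sensors, optics
from h import *
c=optics.capture("top")
print("arch",rect(c,(285,125,360,235),.09,.14)); print("shelf",rect(c,(285,125,360,235),.062,.078,.069,(lambda p:(p.max(-1)-p.min(-1)<28))(c["pixels"].astype(int))))
print("bowl",rect(c,(385,135,445,190),.045,.065)); print("pail",rect(c,(390,195,455,265),.12,.15))
cv2.imwrite("pics/g9.png",c["pixels"][:,:,::-1])
E
```

```text
arch {'c': (540.7, 8.5), 'mean': array([538.4,   9.1]), 'size': (92.0, 64.0), 'yaw': np.float64(-0.023), 'z': 0.1257, 'n': 935}
shelf {'c': (474.8, 9.3), 'mean': array([474.9,   8.9]), 'size': (63.0, 42.1), 'yaw': np.float64(1.546), 'z': 0.0682, 'n': 418}
bowl {'c': (591.9, -257.6), 'mean': array([ 596.8, -262.6]), 'size': (107.7, 106.7), 'yaw': np.float64(1.546), 'z': 0.0523, 'n': 285}
pail {'c': (402.6, -252.0), 'mean': array([ 403.9, -263.5]), 'size': (108.0, 107.6), 'yaw': np.float64(1.111), 'z': 0.1361, 'n': 354}
```

View pics/g9.png

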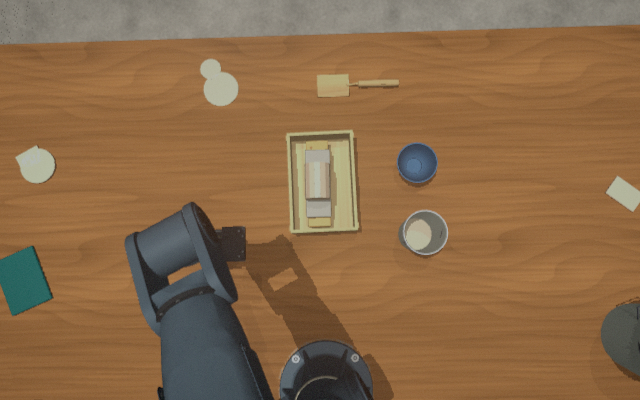

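The arch stands upright and centred on the shelf at (317,182), and the pail and bowl have not moved. The gripper is about 120 mm above the jar and touches nothing. Handing in.

```bash
python3 -c "
from bench import workorder; print(workorder.close_job())"
```

```text
the job is handed in; nothing more can be done
None
```

The job is handed in at about 39 s: both firebricks lie flat on the crate floor, the kiln shelf bears on both, the arch stands upright on the shelf, and the pail, jar and bowl were left alone; my first try for the brick closed above it because the reported tool height reads about 36 mm low, which I then corrected for.

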